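Clock a bent agitator shaft between centres

TASK

The bent agitator shaft on the bench centres has to be straightened, so find its high spot: press the gauge arm gently down by its ball until it is fully home on its stop, then push the blades round until you have seen the dial pass its lowest reading, and turn on until it stands at its highest. Push lightly, never with more than 30 N, rather than gripping, and keep off the dial itself. Let go with the shaft at rest, the high spot under the plunger and the arm still home, and leave the other things on the table where they are.

Things in the scene. Friction and masses are not known exactly. Their poses are not given: they have to be found in the camera images.
- bench: Bench centres fixed to the table: grey iron bed 110 x 380 x 16 mm, a headstock at each end (tops 141 mm high, 129 mm and more from the middle), a gauge column behind. Origin: on the table under the bed's middle. y: along the bed and the line of centres, which runs 115 mm above the table over the origin; x: away from the robot's side, to the gauge column; z up.
- gauge_axis (a point): Point on the line of centres under the dial's plunger, 62 mm from the bench's origin to +y, 115 mm up; axes as the bench's. The part: a bent steel shaft, 21 mm thick, between the centres; here its bearing seat (34 mm diameter) is bent off centre, so with the arm home the reading swings once up and once down per turn, nearly a sine, by about 6 mm. Where the high spot is, is not known.
- blade_axis (a point): The point on the line of centres in the middle of the hub, 65 mm from the bench's origin to -y, 115 mm up; axes as the bench's (fixed, not turning). The shaft's hub here has 22.5 mm radius and 56 mm width; four flat steel blades, 90 degrees apart, reach out to 86 mm from this point, 46 mm wide along y (23 each side), 6 mm thick. Their angle at the start is not known.
- gauge_arm (a joint): Swing arm that carries the dial, rad: 0 = down, fully home on its stop; grows as it is raised (to 1.1); starts raised. A friction pivot holds it where it is left; about 2 N on the ball moves it down. Pivot: a line along the bench's y, at x = 150 mm, 160 mm up; the arm reaches from it to -x, at y = 62 mm. Readings are true only with the arm fully home: 0.01 rad short takes 1.5 mm off.
- ball_handle (a point): Centre of the black ball handle (28 mm diameter) at the arm's free end, 218 mm from the pivot; with the arm home at x = -68, y = 62 mm in the bench's frame, 160 mm up. Its axes turn with the arm. A 9 mm rod runs from it to the dial, whose edge is 25 mm behind the ball's surface.
- dial: Dial gauge on the arm: round steel case, 58 mm diameter, 23 mm thick, white face on top, plunger below, 150 mm from the arm's pivot. Origin: centre of its underside, 168 mm above the table with the arm home; z: up out of the face.
- plunger (a joint): Sprung plunger of the dial, m: 0 fully out, grows as the part pushes it in (to 0.011). With the arm home it rides on top of the bearing seat and reads higher as the seat under it is higher. Spring force 1.2 to 2.5 N.
- pointer (a joint): Black pointer of the dial, rad, geared to the plunger: a full turn (6.283) for 10 mm, 0.628 rad per mm, clockwise seen from above as the plunger goes in. At 0 (plunger fully out) it points along the bench's +x, to the arm's pivot.
- blade_top (a point): Fixed point 86 mm above blade_axis, top of the blade tips' circle; axes as the bench's. The shaft turns both ways against a light drag (0.12 N m, 1.5 to 2.5 N at a blade) and stays where left; its steel is oiled and slippery. Take a blade with the finger 20 to 30 mm below its tip and follow the tip round, over the top: a fingertip that only just laps a leaning blade jams on it.
- hammer: a 260 mm hammer lying on the table (bystander).
- wire_brush: a 220 mm wire brush lying on the table (bystander).
- spanner: a 180 mm open-ended spanner lying on the table just in front of the bench centres (bystander).
- flat3: the top one of a stack of four loose steel flats, each 130 x 45 x 8 mm (bystander).
- tube_offcut: an offcut of square steel tube, 160 x 40 x 40 mm, lying on the table (bystander).
- magnet: a flat square welding magnet, 85 x 85 x 16 mm, lying on the table (bystander).

How it is judged:
On the way, in this order (a step that is already met when the one before it is completed fails the run):
1. the gauge arm is down, fully home on its stop (value of joint gauge_arm below 0.004 rad), for 0.2 s.
2. with the arm home, the shaft has been turned through its lowest reading (value of joint gauge_arm below 0.004 rad and value of joint plunger below 0.00225 m), for 0.05 s.
At the end, for the whole second after the job is handed in: The gauge arm is home on its stop (within 0.004 rad), the plunger reads within 0.2 mm of the highest reading that the shaft gives (which comes to about 21 degrees of shaft either side of the high spot), and the pointer stands still (value of joint gauge_arm below 0.004 rad and value of joint plunger above 0.00775 m and velocity of joint pointer between -0.05 and 0.05 rad/s); the robot touches nothing.
It fails at once if anything on the bench centres (shaft, blades, arm, frame) is pushed or gripped with more than 30 N (contact force between any of the fingers, the arm and bench above 30 N).
It fails at once if the dial is touched by the robot (contact force between any of the fingers, the arm and dial above 0.5 N).
It fails at once if the gauge arm is slammed down (faster than 2 rad/s) (velocity of joint gauge_arm below -2 rad/s).
It fails at once if a bystander is moved by more than 15 mm (distance of any of hammer, wire_brush, spanner, flat3, tube_offcut, magnet from where it was at the start of the episode above 0.015 m).
It also fails if it takes over 72 s, if anything falls off the work surface, if the arm or the gripper's body presses on something with over 40 N, if the wrist force passes 120 N, or if a joint passes its speed limit or range.

ROBOT

A 6-joint arm with a two-finger parallel gripper is mounted at the origin on the work surface. World frame = base frame: x ahead of the robot, y to its left, z up, the work surface at z = 0. Lengths are in m, angles in rad, forces in N, time in s.
With the tool pointing down it reaches from about 0.375 to 0.975 m from the base axis. Payload 3.8 kg.
Tool frame: the origin (TCP) lies midway between the tips of the shut fingers; the grasp point (between the pads) lies 19 mm behind it; z points along the fingers, y is the direction in which the jaws open and shut (so a half turn about z gives the same grasp; the last joint's range is limited). The gripper opens to 85 mm and grips with 20 to 120 N. Pads are 22 mm wide; open, the fingers measure 114 mm over their backs; the gripper's body (76 mm by 85 mm) begins 54 mm behind the grasp point. The pads swing forward as they close: fully open they stand 13 mm farther back than shut.
Start: joints at [-1.256, 0.264, 1.604, -0, 1.274, -0.037], TCP at [0.233, -0.634, 0.231] pointing down, gripper open.
Joint ranges: [-2.63, 2.63], [-0.94, 2.18], [0.31, 2.57], [-1.31, 4.45], [0, 2.66], [-2.55, 2.55]. Speed limits (rad/s): [2.57, 2.57, 3.14, 3.14, 3.14, 3.14].

INTERFACE

Orientations are given as a rotation vector (axis times angle).
In Python, from workcell import bot gives the robot as it stands.
- The arm moves only by the tool drive_tool, never from a script. Its argument "deltas" is a list of rows, each an object with "hand": the opening, from 0 (shut) to 1 (fully open); "offset": the shift along the world's x, y, z in cm, a list of three; "angular": the turn, a rotation vector about the world's x, y, z in degrees, a list of three. A call has 1 to 8 rows; each row is the pose to reach, as a shift and turn from the pose commanded when the call began; what a row does not reach only later rows make up. A row lasts 1/8 s, in which the tool goes at most 62.5 mm and 10.7 degrees, less where a joint would pass 70% of its speed; a pose out of reach is approached as far as the arm can. A call with a gripper value outside its range is refused whole. The fingers move at their own pace and stop on an object; "force" is the grip in N (left out, the last holds). Time passes only in rows, so rows that repeat a pose let the fingers close. It gives the time, the measured TCP pose, the force and the opening at its end, in the units of the state.
- bot.read_state(): the state, without advancing time (a new reading comes with each control period).
- bot.read_camera(name): name is "scene" or "top"; returns a dict with "frame" (480x640x3 uint8, blue, green, red), "mtx" (3x3 intrinsics, pixels), "R" (3x3) and "t" (3): a world point X has camera coordinates R X + t. Camera axes: x right, y down, z forward; pixel columns grow to the right and rows downward; lengths in m; the calibration is good to about 2 mm. A picture is of the moment at which its call begins. There is no depth.
- bot.finish_job(): hands the job in, once; it reports no verdict.
The state is a dict: "time": time; "q": joint angles; "joint_vel": joint speeds; "joint_torque": joint torques, N m; "tool_pos": TCP position; "tcp_rot": TCP orientation; "wrist_force": force on the tool from outside, world axes, zero at the start; "torque": the same for the moment, N m; "width": opening from 0.0 (shut) to 1.0 (fully open).
Only numpy, scipy, OpenCV 4.12 (cv2) and the standard library are available. Lean on these libraries where they do the work, as an engineer would, in place of code of your own. Each camera call takes 0.05 s, during which the arm holds its last target. There are 200 camera calls.

## Working session

There is one attempt and no reset: what is moved stays moved. The work goes in short steps, Python scripts to look and compute and a tool call to move; the robot and the scene stay as the last step left them, time stands still between calls to the robot, and variables do not carry over. Pictures are saved under pics/ and viewed, about 8 in all and at most 12, crops included, and the job is handed in when it is done.

Besides the shell and the picture viewer there is one more tool, called after "Emit:" as a command line: name --argument value ..., lists and objects as JSON in quotes. drive_tool: Moves the arm, as the interface text tells. Its arguments: {"type":"object","properties":{"deltas":{"type":"array"},"force":{"type":"number"}},"required":["deltas"]}

```bash
mkdir -p pics
cat > h.py <<'E'
import numpy as np, cv2
from workcell import bot
def snap(name,fn,crop=None,s=1):
    c=bot.read_camera(name); f=c["frame"]
    np.savez('pics/'+fn+'.npz',**{k:c[k] for k in('mtx','R','t')}); cv2.imwrite('pics/'+fn+'_raw.png',f)
    if crop: x0,y0,x1,y1=crop; f=f[y0:y1,x0:x1]
    cv2.imwrite('pics/'+fn+'.png',cv2.resize(f,None,fx=s,fy=s,interpolation=cv2.INTER_CUBIC)); return c
def ray(c,uv,z):
    d=c['R'].T@np.linalg.inv(c['mtx'])@np.array([uv[0],uv[1],1.]); o=-c['R'].T@c['t']
    return o+d*(z-o[2])/d[2]
def proj(c,X):
    p=c['mtx']@(c['R']@np.array(X)+c['t']); return p[:2]/p[2]
E
python3 - <<'E'
from h import *
for n in('scene','top'):
    c=snap(n,n+'0'); print(n,-c['R'].T@c['t'],c['R'][2],c['mtx'][0,0])
s=bot.read_state(); print(s)
E
```

```text
scene [1.42849495 0.35906311 1.30082759] [-0.59856621 -0.23172808 -0.766825  ] 605.4062408936871
top [ 0.39310995 -0.03188452  1.31044762] [ 0.0852169   0.02053561 -0.99615078] 506.4331471880283
{'time': 0.1, 'q': array([-1.25587378e+00,  2.64702324e-01,  1.60525004e+00,  7.98269986e-07,
        1.27368228e+00, -3.68981645e-02]), 'joint_vel': array([ 0.0005159 , -0.00361586, -0.00514965, -0.00276764,  0.00083977,
       -0.00114833]), 'joint_torque': array([ 5.62079622e-04, -5.16706860e+01, -3.68591809e+01, -9.03014802e-05,
        6.30144757e-03, -2.41490028e-05]), 'tool_pos': array([ 0.2324053 , -0.63302653,  0.23006319]), 'tcp_rot': array([-3.09111928e+00, -5.49438602e-01,  4.42981719e-04]), 'wrist_force': array([-0.02503626, -0.9425587 , -0.33944227]), 'torque': array([-0.02669672,  0.03701426,  0.01870535]), 'width': 1.0007635311185954}
```

View pics/scene0.png

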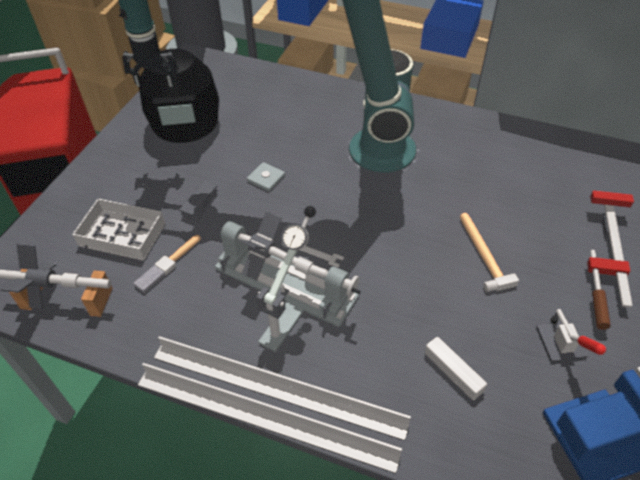

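View pics/top0.png

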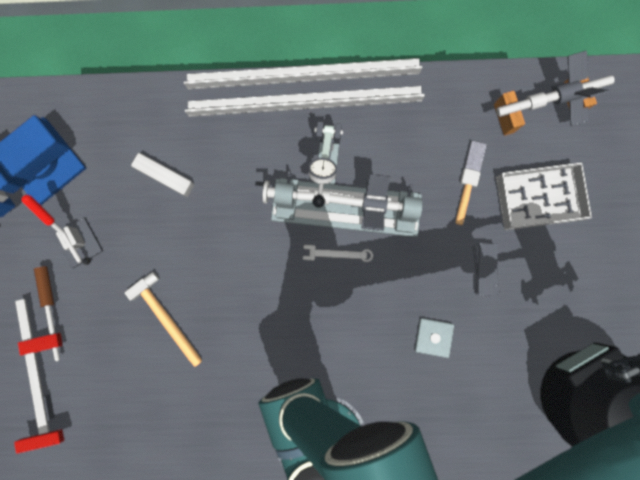

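The scene view shows the bench centres at about (290,270), dial at (293,237) and ball at (310,211), with the arm raised. In the top view the bed spans about (270–422, 180–235), the ball is at (319,200) and the hub with blades is near (375,207). Next, a closer look at both.

Run:
```python
import cv2,numpy as np
a=cv2.imread('pics/top0_raw.png')[110:270,250:440]; b=cv2.imread('pics/scene0_raw.png')[195:355,205:365]
cv2.imwrite('pics/c0.png',cv2.resize(a,None,fx=4,fy=3.75 and 4*0.9,interpolation=cv2.INTER_CUBIC) if 0 else cv2.resize(a,None,fx=3.5,fy=3.5,interpolation=cv2.INTER_CUBIC))
cv2.imwrite('pics/c1.png',cv2.resize(b,None,fx=3.7,fy=3.7,interpolation=cv2.INTER_CUBIC))
```

```text
(no output)
```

View pics/c0.png

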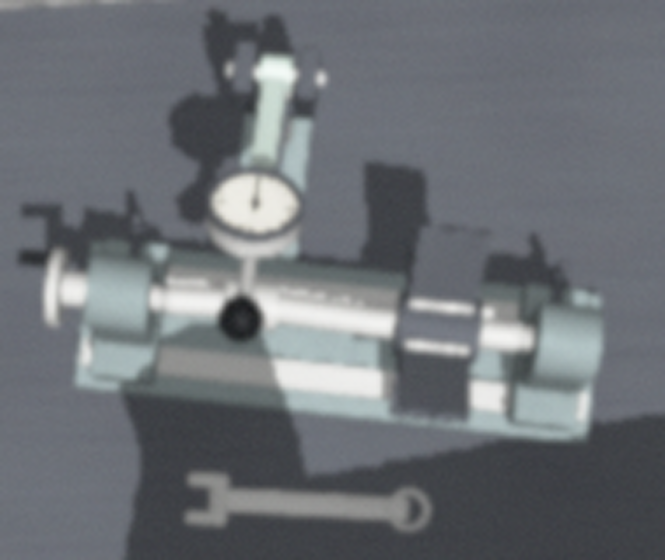

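View pics/c1.png

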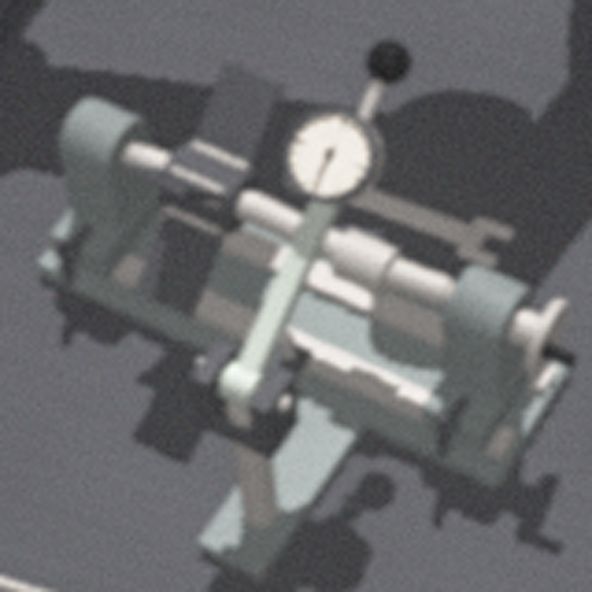

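```bash
cat >> h.py <<'E'
class P(dict): pass
def load(fn): return dict(np.load('pics/'+fn+'.npz'))
def armpt(r,h,a): # point at distance r from pivot, h above arm line
    return np.array([.15-r*np.cos(a)+h*np.sin(a)*1, .062, .16+r*np.sin(a)+h*np.cos(a)])
def W(p,X):
    c,s=np.cos(p[2]),np.sin(p[2]); X=np.asarray(X,float)
    return np.array([p[0]+c*X[0]-s*X[1],p[1]+s*X[0]+c*X[1],X[2]])
E
cat > fit.py <<'E'
from h import *
from scipy.optimize import least_squares
T,S=load('top0'),load('scene0')
t=lambda u,v:(T,(u/3.5+250-.36,v/3.5+110-.36)); s=lambda u,v:(S,(u/3.7+205-.36,v/3.7+195-.36))
obs=[('bedL',t(77,384),lambda a:(-.055,.19,.008)),('bedR',t(588,435),lambda a:(-.055,-.19,.008)),
('hub',t(440,325),lambda a:(-.007,-.065,.137)),
('ballT',t(240,318),lambda a:armpt(.218,0,a)),('dialT',t(256,204),lambda a:armpt(.15,.031,a)),
('ballS',s(388,61),lambda a:armpt(.218,0,a)),('dialS',s(330,157),lambda a:armpt(.15,.031,a)),
('bedS',s(495,482),lambda a:(.055,.19,.0))]
def f(p): return np.concatenate([proj(c,W(p,g(p[3])))-uv for _,(c,uv),g in obs])
r=least_squares(f,[.75,0,0,.6],x_scale=[.1,.1,.1,.1],loss='soft_l1')
if __name__=='__main__':
    print(r.x); 
    for (n,_,_),e in zip(obs,f(r.x).reshape(-1,2)): print(n,e.round(1))
    p=r.x
    for n,X in dict(ball=armpt(.218,0,p[3]),ballhome=armpt(.218,0,0),blade_axis=(0,-.065,.115),gauge=(0,.062,.115)).items(): print(n,W(p,X).round(3))
    a=cv2.imread('pics/top0_raw.png')[110:270,250:440]; a=cv2.resize(a,None,fx=3.5,fy=3.5)
    b=cv2.imread('pics/scene0_raw.png')[195:355,205:365]; b=cv2.resize(b,None,fx=3.7,fy=3.7)
    # blade edge overlays every 30 deg: rectangle of blade mid plane at radius .0225...086
    for im,c,k,o in((a,T,3.5,(250,110)),(b,S,3.7,(205,195))):
        for i,th in enumerate(np.deg2rad([0,22.5,45,67.5])):
            for q in range(4):
                A=th+q*np.pi/2
                P=[W(p,(rr*np.sin(A),-.065+w,.115+rr*np.cos(A))) for rr,w in((.086,.023),(.086,-.023))]
                col=[(0,0,255),(0,255,0),(255,0,0),(0,255,255)][i]
                P=[tuple(int(x) for x in (proj(c,x)-o)*k) for x in P]; cv2.line(im,*P,col,1); cv2.putText(im,str(int(np.rad2deg(A))),P[0],0,.35,col)
        for y in(-.19,.19):
            for x in(-.055,.055): cv2.circle(im,tuple(int(v) for v in (proj(c,W(p,(x,y,.016)))-o)*k),3,(255,0,255),1)
    h=max(len(a),len(b)); 
    canvas=np.zeros((h,a.shape[1]+b.shape[1],3),np.uint8); canvas[:len(a),:a.shape[1]]=a; canvas[:len(b),a.shape[1]:]=b
    # crop to the hub region of each
    A=a[140:460,340:640]; B=b[20:340,120:420]
    cv2.imwrite('pics/ov.png',cv2.resize(np.hstack([A,B]),None,fx=1.33,fy=1.33))
E
python3 fit.py
```

```text
[ 0.59500211 -0.0821012  -0.12554426  0.53945814]
bedL [-0.4  0.9]
bedR [0.1 0.1]
hub [0.1 0.6]
ballT [0.7 0.8]
dialT [-0.4 -0.9]
ballS [-0.3  1.3]
dialS [-0.6 -0.4]
bedS [0.6 3. ]
ball [ 0.566 -0.016  0.272]
ballhome [ 0.535 -0.012  0.16 ]
blade_axis [ 0.587 -0.147  0.115]
gauge [ 0.603 -0.021  0.115]
```

View pics/ov.png

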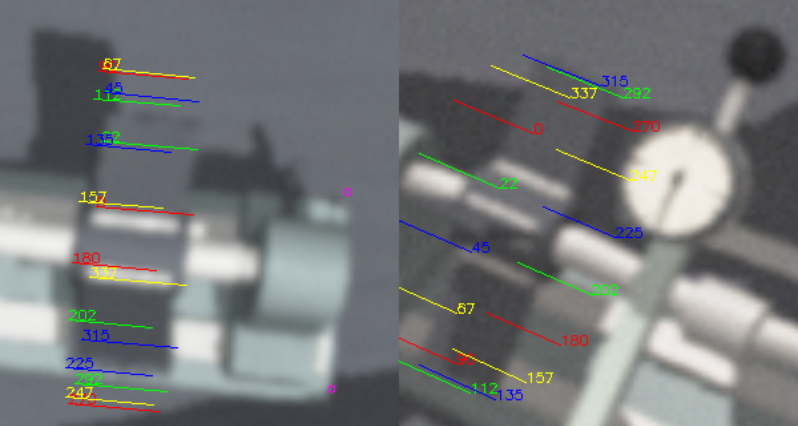

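The overlay puts the bench origin at (0.595, -0.082) with a yaw of -7.2°, the arm raised 0.54 rad, and the blades at about 45° (an X, as the tips match 45/135/225/315). I'll shut the gripper and travel over the ball.

Emit:
drive_tool --deltas '[{"hand":0,"offset":[0,0,4],"angular":[0,0,0]},{"hand":0,"offset":[2.5,4.5,8],"angular":[0,0,-3]},{"hand":0,"offset":[5,9,10],"angular":[0,0,-7]},{"hand":0,"offset":[7.5,14,10],"angular":[0,0,-11]},{"hand":0,"offset":[10,18.5,10],"angular":[0,0,-15]},{"hand":0,"offset":[12.5,23,10],"angular":[0,0,-19]},{"hand":0,"offset":[15,27.5,10],"angular":[0,0,-23]},{"hand":0,"offset":[17.5,32,10],"angular":[0,0,-27]}]' --force 20

```text
time: 1.1
tool_pos: [0.4079, -0.3119, 0.3308]
tcp_rot: [-3.135, 0.191, 0.001]
wrist_force: [-0.4, 0.6, 0.6]
width: 0.002
```

Emit:
drive_tool --deltas '[{"hand":0,"offset":[2.5,5,0],"angular":[0,0,0]},{"hand":0,"offset":[5,10,0],"angular":[0,0,0]},{"hand":0,"offset":[7.5,15,0],"angular":[0,0,0]},{"hand":0,"offset":[10,20,0],"angular":[0,0,0]},{"hand":0,"offset":[12.5,25,0],"angular":[0,0,0]},{"hand":0,"offset":[15,29.8,0],"angular":[0,0,0]},{"hand":0,"offset":[15,29.8,0],"angular":[0,0,0]}]'

```text
time: 1.98
tool_pos: [0.5583, -0.0123, 0.3303]
tcp_rot: [-3.135, 0.18, 0.002]
wrist_force: [0.4, -1.2, 0.1]
width: 0.005
```

Emit:
drive_tool --deltas '[{"hand":0,"offset":[0.4,-0.2,-2],"angular":[0,0,0]},{"hand":0,"offset":[0.5,-0.2,-3.5],"angular":[0,0,0]},{"hand":0,"offset":[0.4,-0.2,-4.5],"angular":[0,0,0]},{"hand":0,"offset":[0,-0.2,-5.7],"angular":[0,0,0]},{"hand":0,"offset":[-0.5,-0.1,-6.9],"angular":[0,0,0]},{"hand":0,"offset":[-1.0,-0.1,-8.1],"angular":[0,0,0]},{"hand":0,"offset":[-1.4,0,-9.3],"angular":[0,0,0]},{"hand":0,"offset":[-1.7,0,-10.5],"angular":[0,0,0]}]'

```text
time: 2.98
tool_pos: [0.5403, -0.0154, 0.2254]
tcp_rot: [-3.136, 0.187, -0.0]
wrist_force: [-1.1, -0.0, 2.9]
width: 0.001
```

Run:
```python
from h import *
c=snap('scene','s1',(245,185,345,265),8)
s=bot.read_state(); print(s['tool_pos'],s['wrist_force'])
```

```text
[ 0.53921792 -0.01537111  0.22344088] [-0.08590204 -0.37505266 -0.37529831]
```

View pics/s1.png

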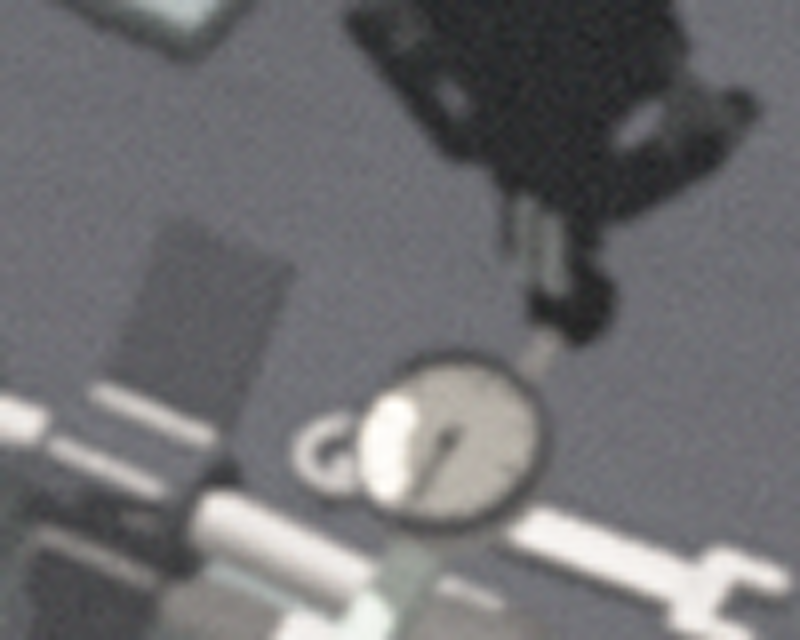

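The fingers rest on the ball at about (575,295) in the crop, the arm is following down and the dial is clear of the fingers. The upper robot-side blade's tip edge runs from (170,215) to (297,262). I'll continue down and slow near the stop.

Emit:
drive_tool --deltas '[{"hand":0,"offset":[-0.2,0.1,-0.8],"angular":[0,0,0]},{"hand":0,"offset":[-0.3,0.2,-1.8],"angular":[0,0,0]},{"hand":0,"offset":[-0.4,0.2,-2.8],"angular":[0,0,0]},{"hand":0,"offset":[-0.5,0.3,-3.6],"angular":[0,0,0]},{"hand":0,"offset":[-0.5,0.3,-4.1],"angular":[0,0,0]},{"hand":0,"offset":[-0.5,0.3,-4.5],"angular":[0,0,0]},{"hand":0,"offset":[-0.5,0.3,-4.7],"angular":[0,0,0]},{"hand":0,"offset":[-0.5,0.3,-4.9],"angular":[0,0,0]}]'

```text
time: 4.03
tool_pos: [0.5356, -0.0126, 0.1775]
tcp_rot: [-3.136, 0.188, -0.0]
wrist_force: [-1.9, 0.5, 3.2]
width: 0.002
```

Emit:
drive_tool --deltas '[{"hand":0,"offset":[0,0,-0.1],"angular":[0,0,0]},{"hand":0,"offset":[0,0,-0.1],"angular":[0,0,0]},{"hand":0,"offset":[0,0,-0.2],"angular":[0,0,0]},{"hand":0,"offset":[0,0,-0.2],"angular":[0,0,0]}]'

```text
time: 4.53
tool_pos: [0.5357, -0.0126, 0.1753]
tcp_rot: [-3.136, 0.188, -0.0]
wrist_force: [-1.7, 0.2, 2.2]
width: 0.005
```

Emit:
drive_tool --deltas '[{"hand":0,"offset":[0,0,-0.1],"angular":[0,0,0]},{"hand":0,"offset":[0,0,-0.1],"angular":[0,0,0]},{"hand":0,"offset":[0,0,-0.2],"angular":[0,0,0]},{"hand":0,"offset":[0,0,-0.2],"angular":[0,0,0]}]'

```text
time: 5.03
tool_pos: [0.5356, -0.0126, 0.1737]
tcp_rot: [-3.136, 0.188, -0.0]
wrist_force: [-3.3, 0.8, 6.0]
width: 0.001
```

```bash
python3 -c "
from workcell import bot
s=bot.read_state();print(s['tool_pos'],s['wrist_force'])"
```

```text
[ 0.53562443 -0.01258867  0.17371135] [-3.2686613   0.78649053  5.98295048]
```

Emit:
drive_tool --deltas '[{"hand":0,"offset":[0,0,-0.1],"angular":[0,0,0]},{"hand":0,"offset":[0,0,-0.1],"angular":[0,0,0]}]'

```text
time: 5.28
tool_pos: [0.5357, -0.0126, 0.1736]
tcp_rot: [-3.136, 0.188, -0.0]
wrist_force: [-5.3, 1.5, 9.3]
width: 0.0
```

Emit:
drive_tool --deltas '[{"hand":0,"offset":[0,0,-0.1],"angular":[0,0,0]},{"hand":0,"offset":[0,0,-0.1],"angular":[0,0,0]}]'

```text
time: 5.52
tool_pos: [0.5357, -0.0125, 0.1734]
tcp_rot: [-3.136, 0.187, -0.001]
wrist_force: [-6.2, 1.4, 14.2]
width: 0.0
```

Emit:
drive_tool --deltas '[{"hand":0,"offset":[0,0,0.3],"angular":[0,0,0]},{"hand":0,"offset":[0,0,3],"angular":[0,0,0]},{"hand":0,"offset":[-1,-0.5,6],"angular":[0,0,0]},{"hand":0,"offset":[-3.5,-4,8],"angular":[0,0,0]},{"hand":0,"offset":[-4.5,-8,7],"angular":[0,0,0]},{"hand":0,"offset":[-4.5,-12,4],"angular":[0,0,0]},{"hand":0,"offset":[-4.5,-12,1],"angular":[0,0,0]},{"hand":0,"offset":[-4.5,-12.2,-2],"angular":[0,0,0]}]'

```text
time: 6.52
tool_pos: [0.4905, -0.1356, 0.1499]
tcp_rot: [3.135, -0.19, 0.001]
wrist_force: [0.7, 0.6, 0.5]
width: -0.002
```

```bash
cat > dial.py <<'E'
from h import *
import sys
p=[0.59500211,-0.0821012,-0.12554426]
def rect(c,f,dx=(0,0),n=200,k=3.):  # top-down view of face: image up=+x bench, left=+y; k px/mm
    ctr=armpt(.15,.031,0)
    src=[];dst=[]
    for x,y in((.03,.03),(.03,-.03),(-.03,-.03),(-.03,.03)):
        src.append(proj(c,W(p,ctr+[x,y,0]))+np.array(dx)); dst.append((n/2-y*1e3*k,n/2-x*1e3*k))
    return cv2.warpPerspective(f,cv2.getPerspectiveTransform(np.float32(src),np.float32(dst)),(n,n),flags=cv2.INTER_CUBIC)
def read(names=('scene','top'),save=None):
    ims=[];out={}
    for nm in names:
        c=bot.read_camera(nm); r=rect(c,c['frame'])
        g=cv2.GaussianBlur(cv2.cvtColor(r,cv2.COLOR_BGR2GRAY),(0,0),4).astype(np.float32)
        # recentre on the white disc
        m=(g>np.percentile(g,80)*.75).astype(np.uint8); k,l,st,ce=cv2.connectedComponentsWithStats(m)
        i=1+np.argmax(st[1:,4]); x,y,w,h,a=st[i]; cx,cy=x+w/2,y+h/2
        g=cv2.cvtColor(r,cv2.COLOR_BGR2GRAY).astype(np.float32)
        A=np.deg2rad(np.arange(0,360,2)); R=np.arange(12,60,2)
        mx=np.float32(cx+R[:,None]*np.sin(A)); my=np.float32(cy-R[:,None]*np.cos(A))
        v=cv2.remap(g,mx,my,1); pr=-v; pr=pr-np.median(pr,axis=1,keepdims=True); pr=np.clip(pr,0,None).mean(0)
        pr=np.convolve(np.r_[pr[-5:],pr,pr[:5]],np.ones(5)/5,'same')[5:-5]
        j=np.argmax(pr); w_=np.arange(-8,9); ww=pr[(j+w_)%180]**2; a=(2*(j+(w_*ww).sum()/ww.sum()))%360
        out[nm]=(round(a),round(a/36,2),(round(cx),round(cy)))
        cv2.circle(r,(int(cx),int(cy)),2,(0,0,255),-1); ims.append(cv2.resize(r,None,fx=1.9,fy=1.9))
    if save: cv2.imwrite('pics/'+save,np.hstack(ims))
    s=bot.read_state(); print(out,s['tool_pos'].round(4),s['wrist_force'].round(1),s['time'])
if __name__=='__main__': read(save=sys.argv[1] if len(sys.argv)>1 else None)
E
python3 dial.py d1.png
```

```text
{'scene': (244, np.float64(6.78), (108, 99)), 'top': (233, np.float64(6.47), (108, 104))} [ 0.4874 -0.1342  0.1469] [-0.8  0.6 -0.7] 6.625
```

View pics/d1.png

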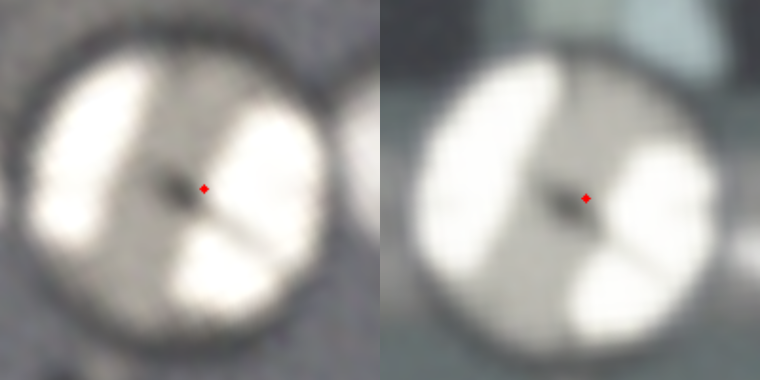

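The shadow of the gripper lies over the dial. The thin pointer runs from the hub (183,192) to (270,255), about 125° clockwise, so the reading is about 3.45 mm. I'll make the reader robust to the shadow with fixed centres and a local-contrast line, and work out the blade angle.

```bash
python3 - <<'E'
s=open('dial.py').read()
a=s.index("        g=cv2.GaussianBlur"); b=s.index("        g=cv2.cvtColor(r,cv2.COLOR_BGR2GRAY).astype(np.float32)\n        A=")
s=s[:a]+"        cx,cy={'scene':(95.7,100.7),'top':(99.5,108)}[nm]\n"+s[b:]
a=s.index("v=cv2.remap"); b=s.index("        pr=np.convolve")
s=s[:a]+"v=cv2.remap(g,mx,my,1); n=v.shape[1]; pr=np.clip(np.minimum(np.roll(v,6,1),np.roll(v,-6,1))-v,0,25).mean(0)\n"+s[b:]
s=s.replace("range(12,60,2)","range(24,62,2)").replace("print(out,","b=np.array(s['tool_pos'])-[p[0],p[1],0]; c_,s_=np.cos(p[2]),np.sin(p[2]); print('bench',(c_*b[0]+s_*b[1]).round(4),(-s_*b[0]+c_*b[1]).round(4)); print(out,")
open('dial.py','w').write(s)
E
cat > blade.py <<'E'
from dial import *
# tip edge midpoint pixel in scene -> angle
c=load('s1'); uv=np.array([[170,215],[297,262]]).mean(0)/8+[245,185]
A=np.deg2rad(np.arange(270,360)); e=[np.linalg.norm(proj(c,W(p,(.086*np.sin(a),-.065,.115+.086*np.cos(a))))-uv) for a in A]
print(np.rad2deg(A[np.argmin(e)]),min(e))
E
python3 blade.py; python3 dial.py d2.png
```

```text
302.0 1.035043002090523
bench -0.0973 -0.0652
{'scene': (126, np.float64(3.51), (96, 101)), 'top': (128, np.float64(3.56), (100, 108))} [ 0.4903 -0.1346  0.1508] [-0.3  0.   1.3] 6.725
```

Emit:
drive_tool --deltas '[{"hand":0,"offset":[0,0,-1.3],"angular":[0,0,0]},{"hand":0,"offset":[0.6,-0.07,-1.3],"angular":[0,0,0]},{"hand":0,"offset":[1.2,-0.15,-1.2],"angular":[0,0,0]},{"hand":0,"offset":[1.8,-0.22,-0.6],"angular":[0,0,0]},{"hand":0,"offset":[2.4,-0.3,0],"angular":[0,0,0]},{"hand":0,"offset":[3.0,-0.37,0.5],"angular":[0,0,0]},{"hand":0,"offset":[3.6,-0.45,0.9],"angular":[0,0,0]},{"hand":0,"offset":[4.1,-0.5,1.3],"angular":[0,0,0]}]'

```text
time: 7.72
tool_pos: [0.5323, -0.1397, 0.1646]
tcp_rot: [-3.136, 0.188, -0.001]
wrist_force: [-1.0, -0.4, -0.6]
width: -0.001
```

```bash
python3 dial.py d3.png; python3 -c "
from h import *
snap('scene','s3',(225,185,325,260),8)"
```

```text
bench -0.0544 -0.065
{'scene': (94, np.float64(2.6), (96, 101)), 'top': (92, np.float64(2.55), (100, 108))} [ 0.5329 -0.1398  0.1649] [ 0.1 -1.3  0.2] 7.825
```

View pics/s3.png

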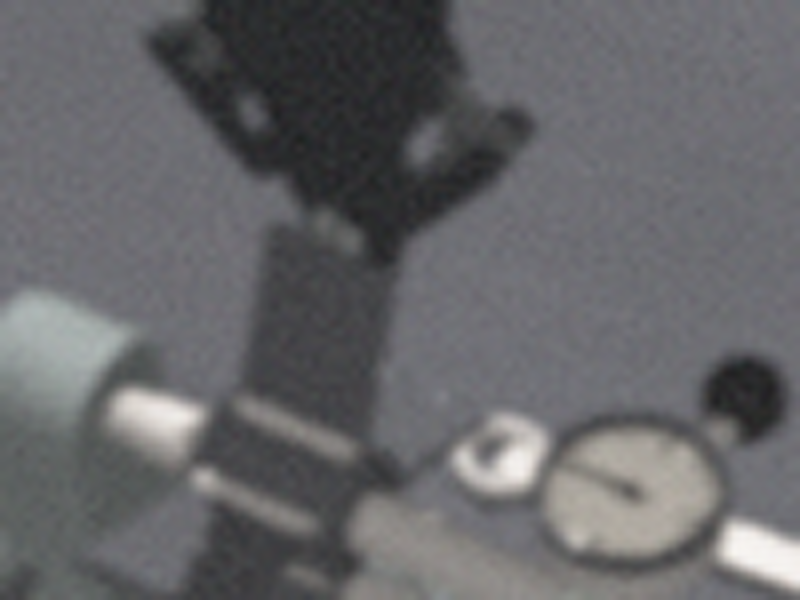

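The finger stands behind the blade (tip at about (330,245)), the arm is home and the pointer is at about 93°, a reading of 2.57 mm and falling. That is the right direction; the low should be near blade +5° past vertical. I'll push on over the top.

Emit:
drive_tool --deltas '[{"hand":0,"offset":[1.2,-0.15,0.6],"angular":[0,0,0]},{"hand":0,"offset":[2.2,-0.28,0.9],"angular":[0,0,0]},{"hand":0,"offset":[3.0,-0.38,1.1],"angular":[0,0,0]},{"hand":0,"offset":[3.6,-0.45,1.1],"angular":[0,0,0]},{"hand":0,"offset":[4.2,-0.53,1.0],"angular":[0,0,0]},{"hand":0,"offset":[4.8,-0.6,1.0],"angular":[0,0,0]}]'

```text
time: 8.62
tool_pos: [0.5796, -0.1457, 0.1739]
tcp_rot: [3.136, -0.187, -0.001]
wrist_force: [-1.3, 0.5, -0.3]
width: 0.001
```

```bash
python3 dial.py d4.png
```

```text
bench -0.0066 -0.065
{'scene': (74, np.float64(2.06), (96, 101)), 'top': (72, np.float64(2.0), (100, 108))} [ 0.5803 -0.1457  0.1741] [ 0.5 -0.2 -0.8] 8.725
```

Emit:
drive_tool --deltas '[{"hand":0,"offset":[0.5,-0.06,0],"angular":[0,0,0]},{"hand":0,"offset":[1.0,-0.12,-0.1],"angular":[0,0,0]},{"hand":0,"offset":[1.5,-0.19,-0.3],"angular":[0,0,0]},{"hand":0,"offset":[1.5,-0.19,-0.3],"angular":[0,0,0]}]'

```text
time: 9.22
tool_pos: [0.5955, -0.1476, 0.1713]
tcp_rot: [3.136, -0.187, 0.002]
wrist_force: [-0.5, -0.8, -0.1]
width: 0.004
```

```bash
python3 dial.py d5.png
```

```text
bench 0.0086 -0.065
{'scene': (76, np.float64(2.12), (96, 101)), 'top': (75, np.float64(2.08), (100, 108))} [ 0.5954 -0.1477  0.1716] [0.8 0.8 0.8] 9.325
```

Emit:
drive_tool --deltas '[{"hand":0,"offset":[0.9,-0.11,-0.3],"angular":[0,0,0]},{"hand":0,"offset":[1.7,-0.21,-0.8],"angular":[0,0,0]},{"hand":0,"offset":[2.2,-0.28,-1.2],"angular":[0,0,0]},{"hand":0,"offset":[2.6,-0.33,-1.6],"angular":[0,0,0]},{"hand":0,"offset":[3.0,-0.38,-2.1],"angular":[0,0,0]},{"hand":0,"offset":[3.0,-0.38,-2.1],"angular":[0,0,0]}]'

```text
time: 10.07
tool_pos: [0.6251, -0.1513, 0.1497]
tcp_rot: [-3.136, 0.188, -0.001]
wrist_force: [0.2, 0.1, -0.0]
width: -0.0
```

```bash
python3 dial.py d6.png
```

```text
bench 0.0385 -0.065
{'scene': (102, np.float64(2.82), (96, 101)), 'top': (100, np.float64(2.78), (100, 108))} [ 0.6251 -0.1514  0.1503] [-1.   0.5 -0.4] 10.175
```

Low passed (2.03 mm, then rising). Now I'll lift, go back over and take the next blade.

Emit:
drive_tool --deltas '[{"hand":0,"offset":[-0.2,0,3],"angular":[0,0,0]},{"hand":0,"offset":[-0.6,0.1,7.2],"angular":[0,0,0]},{"hand":0,"offset":[-5,0.63,7.7],"angular":[0,0,0]},{"hand":0,"offset":[-9.8,1.23,7.2],"angular":[0,0,0]},{"hand":0,"offset":[-11.5,1.45,5],"angular":[0,0,0]},{"hand":0,"offset":[-11.5,1.45,1.1],"angular":[0,0,0]},{"hand":0,"offset":[-10.6,1.34,1.1],"angular":[0,0,0]},{"hand":0,"offset":[-9.8,1.23,1.2],"angular":[0,0,0]}]'

```text
time: 11.18
tool_pos: [0.5279, -0.1393, 0.1636]
tcp_rot: [3.136, -0.188, 0.002]
wrist_force: [-3.3, 0.7, 1.7]
width: -0.002
```

```bash
python3 dial.py d7.png;  python3 -c "
from h import *
snap('scene','s7',(225,185,325,260),8)"
```

```text
bench -0.058 -0.0653
{'scene': (104, np.float64(2.9), (96, 101)), 'top': (104, np.float64(2.9), (100, 108))} [ 0.5293 -0.1396  0.1644] [ 0.8  0.  -0.8] 11.275
```

View pics/s7.png

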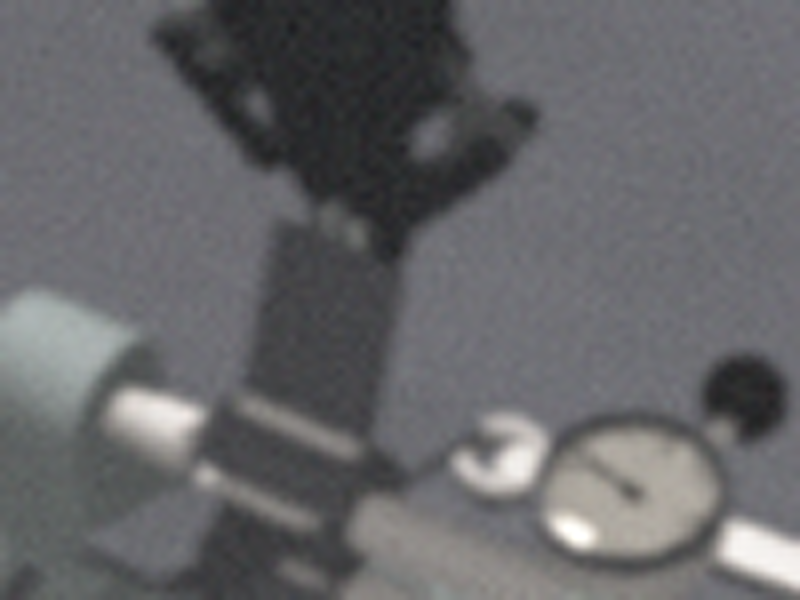

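The finger is behind the next blade (tip at about (335,240)) and the pointer is near 104°. Pushing it over.

Emit:
drive_tool --deltas '[{"hand":0,"offset":[1.0,-0.12,0.5],"angular":[0,0,0]},{"hand":0,"offset":[2.0,-0.25,0.9],"angular":[0,0,0]},{"hand":0,"offset":[3.0,-0.38,1.1],"angular":[0,0,0]},{"hand":0,"offset":[4.0,-0.5,1.2],"angular":[0,0,0]},{"hand":0,"offset":[5.0,-0.63,1.1],"angular":[0,0,0]},{"hand":0,"offset":[6.0,-0.75,0.9],"angular":[0,0,0]},{"hand":0,"offset":[6.8,-0.85,0.7],"angular":[0,0,0]},{"hand":0,"offset":[7.6,-0.95,0.4],"angular":[0,0,0]}]'

```text
time: 12.32
tool_pos: [0.6027, -0.1485, 0.1656]
tcp_rot: [-3.136, 0.188, 0.002]
wrist_force: [-2.9, 0.8, 0.5]
width: -0.001
```

Emit:
drive_tool --deltas '[{"hand":0,"offset":[0.8,-0.1,-0.4],"angular":[0,0,0]},{"hand":0,"offset":[1.3,-0.16,-0.8],"angular":[0,0,0]},{"hand":0,"offset":[1.7,-0.21,-1.2],"angular":[0,0,0]},{"hand":0,"offset":[2.1,-0.26,-1.8],"angular":[0,0,0]},{"hand":0,"offset":[2.1,-0.26,-1.8],"angular":[0,0,0]}]'

```text
time: 12.95
tool_pos: [0.6242, -0.1512, 0.1478]
tcp_rot: [3.136, -0.188, 0.001]
wrist_force: [-0.4, 0.8, -0.3]
width: -0.0
```

```bash
python3 dial.py d8.png
```

```text
bench 0.0375 -0.0649
{'scene': (256, np.float64(7.12), (96, 101)), 'top': (256, np.float64(7.11), (100, 108))} [ 0.624  -0.1512  0.1483] [-0.7 -0.3 -0.3] 13.05
```

Emit:
drive_tool --deltas '[{"hand":0,"offset":[-0.2,0,3],"angular":[0,0,0]},{"hand":0,"offset":[-0.6,0.1,7.2],"angular":[0,0,0]},{"hand":0,"offset":[-5,0.63,7.7],"angular":[0,0,0]},{"hand":0,"offset":[-9.8,1.23,7.2],"angular":[0,0,0]},{"hand":0,"offset":[-11.5,1.45,5],"angular":[0,0,0]},{"hand":0,"offset":[-11.5,1.45,1.3],"angular":[0,0,0]},{"hand":0,"offset":[-10.6,1.34,1.3],"angular":[0,0,0]},{"hand":0,"offset":[-9.8,1.23,1.4],"angular":[0,0,0]}]'

```text
time: 14.05
tool_pos: [0.5271, -0.1392, 0.1636]
tcp_rot: [3.136, -0.188, 0.003]
wrist_force: [-3.5, -0.0, 1.3]
width: 0.002
```

Emit:
drive_tool --deltas '[{"hand":0,"offset":[1.0,-0.12,0.5],"angular":[0,0,0]},{"hand":0,"offset":[2.0,-0.25,0.9],"angular":[0,0,0]},{"hand":0,"offset":[2.8,-0.35,1.1],"angular":[0,0,0]},{"hand":0,"offset":[3.5,-0.44,1.2],"angular":[0,0,0]},{"hand":0,"offset":[4.0,-0.5,1.2],"angular":[0,0,0]},{"hand":0,"offset":[4.5,-0.56,1.2],"angular":[0,0,0]},{"hand":0,"offset":[4.5,-0.56,1.2],"angular":[0,0,0]}]'

```text
time: 14.92
tool_pos: [0.5711, -0.1445, 0.1741]
tcp_rot: [-3.136, 0.187, -0.001]
wrist_force: [0.6, -0.0, 0.1]
width: 0.004
```

```bash
python3 dial.py d9.png
```

```text
bench -0.0161 -0.0649
{'scene': (283, np.float64(7.85), (96, 101)), 'top': (284, np.float64(7.89), (100, 108))} [ 0.5709 -0.1444  0.1742] [ 0.6 -0.4 -1.2] 15.025
```

Emit:
drive_tool --deltas '[{"hand":0,"offset":[0.4,-0.05,0],"angular":[0,0,0]},{"hand":0,"offset":[0.8,-0.1,0],"angular":[0,0,0]},{"hand":0,"offset":[1.1,-0.14,0],"angular":[0,0,0]},{"hand":0,"offset":[1.3,-0.16,0],"angular":[0,0,0]},{"hand":0,"offset":[1.3,-0.16,0],"angular":[0,0,0]}]'

```text
time: 15.65
tool_pos: [0.5839, -0.1461, 0.1743]
tcp_rot: [-3.136, 0.188, -0.001]
wrist_force: [-1.4, -0.2, -0.0]
width: 0.002
```

```bash
python3 dial.py d10.png
```

```text
bench -0.0029 -0.0649
{'scene': (285, np.float64(7.91), (96, 101)), 'top': (285, np.float64(7.93), (100, 108))} [ 0.584  -0.1461  0.1744] [-0.4  1.1  0.2] 15.75
```

Emit:
drive_tool --deltas '[{"hand":0,"offset":[-1,0.12,0.3],"angular":[0,0,0]},{"hand":0,"offset":[-3,0.38,2],"angular":[0,0,0]},{"hand":0,"offset":[-6,0.75,6],"angular":[0,0,0]},{"hand":0,"offset":[-9,0,11],"angular":[0,0,0]},{"hand":0,"offset":[-11,-4,15],"angular":[0,0,0]},{"hand":0,"offset":[-11,-8,16],"angular":[0,0,0]},{"hand":0,"offset":[-11,-8,16],"angular":[0,0,0]},{"hand":0,"offset":[-11,-8,16],"angular":[0,0,0]}]'

```text
time: 16.75
tool_pos: [0.4732, -0.2256, 0.334]
tcp_rot: [-3.135, 0.188, 0.0]
wrist_force: [0.9, -0.8, 0.0]
width: 0.001
```

```bash
python3 dial.py d11.png; sleep 0; python3 dial.py d12.png; python3 -c "
from h import *
snap('scene','s12')"
```

```text
bench -0.1029 -0.157
{'scene': (286, np.float64(7.95), (96, 101)), 'top': (287, np.float64(7.97), (100, 108))} [ 0.4732 -0.225   0.3334] [ 0.1  0.2 -0.4] 16.85
bench -0.1027 -0.157
{'scene': (286, np.float64(7.95), (96, 101)), 'top': (287, np.float64(7.98), (100, 108))} [ 0.4734 -0.225   0.3334] [ 0.1  0.3 -0.8] 16.95
```

View pics/s12.png

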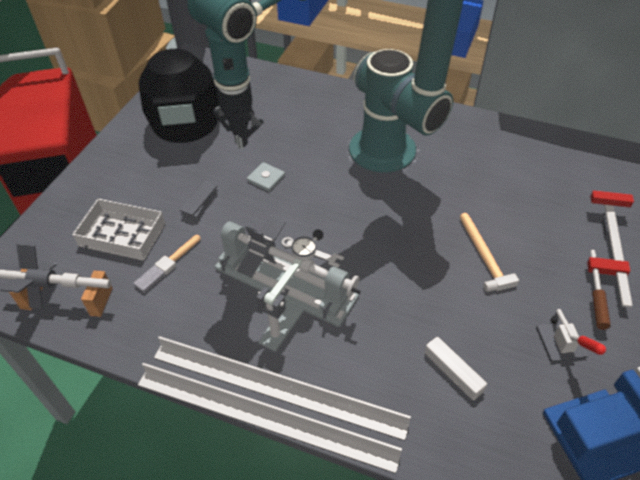

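View pics/d12.png

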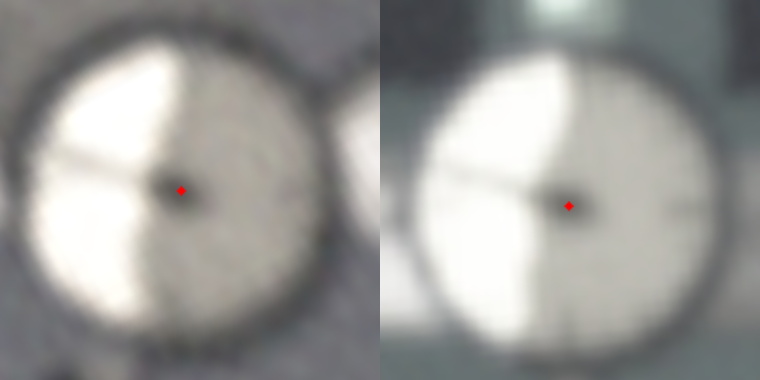

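The pointer runs from the hub to the left edge at (50,155), about 286°, which is about 7.96 mm in both views and steady. The robot is clear at (235,130), the arm is down and the bystanders are where they were. Handing in.

```bash
python3 -c "
from workcell import bot
print(bot.finish_job())"
```

```text
the job is handed in; nothing more can be done
None
```

The job is handed in with the shaft's high spot under the plunger and the gauge arm home; the hand-in gives no verdict.

- **Gauge arm:** I pressed it down by its ball until the stop took about 14 N up-force (about 16 N in all) at the wrist. The joint angle itself can't be read. The low and high readings, about 2.0 and 8.0 mm, sit evenly about 5 mm as they should with the arm home.
- **Turning the shaft:** I pushed three blades in turn with the shut fingers, and the wrist forces read during the pushing were no more than about 4 N. The dial passed its lowest reading at about 2.03 mm, then rose to its highest.
- **Final checks:** After the robot withdrew, the dial read 7.95 to 7.98 mm in both cameras and was the same in two readings 0.1 s apart. The robot was clear of everything at 17 s. By eye, the bystanders that show in the last picture had not moved. I did not measure them, and I did not check the spanner (partly hidden by the dial) or the steel flats separately.

No checks failed. My first automatic dial reading was wrong because of a shadow on the dial face, so I corrected the reader before turning the shaft.

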